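# Seat the four-hole flange on the lathe faceplate's studs

### The job

Pick up the square metal flange that has a bolt hole at all four corners, put it on the wooden faceplate with its bore over the middle spigot, turned so that the four studs come up through the four corner holes, and let go with it seated flat on the wood. Leave the look-alike flange, which has only two corner holes, where it lies.

Things in the scene. Friction and masses are not known exactly. Their poses are not given: they have to be found in the camera images.
- flange_grip (a point): loose bright metal flange, about 0.45 kg: square plate 104x104x12 mm; square 40x40 mm boss on its middle, sides parallel to the plate's, top 66 mm above the underside. 28 mm bore right through; four 25 mm bolt holes at x=+-32, y=+-32 mm. Point: boss middle, 40 mm above the underside (fingertips 19 mm lower clear plate and studs); z up, x and y square to the boss's sides
- hub_face (a point): dark wooden faceplate, a disc 148 mm across, 20 mm thick, fixed face up. Brass spigot 13 mm thick, 26 mm high in the middle; four 9 mm steel studs with tapered tips, 20 mm high, at x=+-32, y=+-32 mm: any quarter turn fits, 8 mm play round each stud. Point: middle of the upper face, 20 mm above the bench, z up; flange_grip is 40 mm above it when seated
- spare_grip (a point): the look-alike flange to leave alone: same metal, size and boss, but with only two bolt holes, at opposite corners (x=y=+32 mm and x=y=-32 mm). Point: middle of its boss, 40 mm above its underside; z up, x and y square to the boss's sides

How it is judged:
By the outcome, as a careful person would: the job done as asked, in the order asked, and still so for the second after the job is handed in, with the robot touching nothing.
It also fails if it takes over 35 s, if anything falls off the work surface, if the arm or the gripper's body presses on something with over 40 N, if the wrist force passes 120 N, or if a joint passes its speed limit or range.

### The arm

A 6-joint arm with a two-finger parallel gripper is mounted at the origin on a cart in front of the work surface, level with it; the furniture and walls round the work are solid. World frame = base frame: x ahead of the robot, y to its left, z up, the work surface at z = 0. Lengths are in m, angles in rad, forces in N, time in s.
With the tool pointing down it reaches from about 0.25 to 0.725 m from the base axis. Payload 4 kg.
Tool frame: the origin (TCP) lies at the very end of the fingers, on their centre line; the grasp point (between the pads) lies behind it (manip.hold_point_z is the z of the grasp point in the tool frame, in m); z points along the fingers, y is the line along which they close (so a half turn about z gives the same grasp; the last joint's range is limited). The gripper opens to 85 mm and grips with 20 to 120 N. Pads are 22 mm wide; open, the fingers measure 114 mm over their backs; the gripper's body (76 mm by 85 mm) begins 54 mm behind the grasp point. The pads swing forward as they close: fully open they stand 13 mm farther back than shut.
Start: joints at [-1.101, 0.241, 0.005, 1.335, 0, 1.571], TCP at [0.226, -0.446, 0.231] pointing down, gripper open.
Joint ranges: [-2.72, 2.72], [-1.05, 1.87], [-1.09, 1.28], [-1.99, 2.15], [-1.42, 1.44], [-3.14, 3.14]. Speed limits (rad/s): [2.79, 2.79, 3.14, 3.14, 3.14, 3.14].

### API

Orientations are given as a rotation vector (axis times angle).
In Python, from workcell import manip, snapshot, camera_info gives the robot as it stands.
- The arm moves only by the tool servo_tool, never from a script. Its argument "deltas" is a list of rows, each a list of 7 numbers: the shift along the tool's x, y, z as a fraction of full scale, then the turn, a rotation vector about the tool's x, y, z as a fraction of full scale, then the finger opening in mm, from 0 to 85.4. A call has 1 to 5 rows; each row is the pose to reach, as a shift and turn from the pose commanded when the call began, along the tool's axes at that moment; what a row does not reach only later rows make up. Full scale, the value 1, is 600 mm for a shift and 90 degrees for a turn. A row lasts 1/8 s, in which the tool goes at most 62.5 mm and 10.7 degrees, less where a joint would pass 70% of its speed; a pose out of reach is approached as far as the arm can. A call with a number of a shift or a turn outside -1 to 1 is refused whole. A call with a gripper value outside its range is refused whole. The fingers move at their own pace and stop on an object; "newtons" is the grip in N (left out, the last holds). Time passes only in rows, so rows that repeat a pose let the fingers close. It gives the time, the measured TCP pose, the force, the opening and the grip force at its end, in the units of the state.
- manip.get_obs(): the state, without advancing time (a new reading comes with each control period).
- snapshot(name): name is "side" or "top" or "wrist"; returns (picture, depth): 400x640x3 uint8, red, green, blue; 400x640 float32, m along the optical axis (not along the pixel's ray), 0 where there is no reading.
- camera_info(name): a dict with "fovy" (degrees; the focal length in pixels is half the picture's height over the tangent of half this angle, whatever the lens; pixels are square), "cx", "cy" (the principal point, pixels), "R" (3x3) and "t" (3): a world point X has camera coordinates R X + t; the wrist camera has in their place "mount" (4x4, takes a point from camera to tool coordinates, whose origin is the TCP and whose axes are the flange's). Camera axes: x right, y down, z forward; pixel columns grow to the right and rows downward; lengths in m; the calibration is good to about 2 mm. A picture is of the moment at which its call begins: read the wrist's pose just before it. camera_info takes no time and is no camera call.
- manip.finish_job(): hands the job in; it is judged then, once.
The state is a dict: "time_s": time; "qpos": joint angles; "dq": joint speeds; "joint_efforts": joint torques, N m; "tcp_pos": TCP position; "ee_rot": TCP orientation; "force": force on the tool from outside, world axes, zero at the start; "torque": the same for the moment, N m; "opening": opening from 0.0 (shut) to 1.0 (fully open); "finger_force": force on a finger pad.
Only numpy, scipy, OpenCV 4.12 (cv2) and the standard library are available. Lean on these libraries where they do the work, as an engineer would, in place of code of your own. Each camera call takes 0.05 s, during which the arm holds its last target. There are 200 camera calls.

## Working session

There is one attempt and no reset: what is moved stays moved. The work goes in short steps, Python scripts to look and compute and a tool call to move; the robot and the scene stay as the last step left them, time stands still between calls to the robot, and variables do not carry over. Pictures are saved under pics/ and viewed, at most 10 in all, crops included, and the job is handed in when it is done.

Besides the shell and the picture viewer there is one more tool, called after "Emit:" as name(argument=value, ...) on one line, values as JSON. servo_tool: Moves the arm, as the interface text tells. Its arguments: {"type":"object","properties":{"deltas":{"type":"array","items":{"type":"array","items":{"type":"number"}}},"newtons":{"type":"number"}},"required":["deltas"]}

```bash
mkdir -p pics; python3 - <<'E'
from workcell import manip, snapshot, camera_info
import cv2,numpy as np
o=manip.get_obs();print(o['time_s'],o['tcp_pos'],o['ee_rot'],manip.hold_point_z)
for n in('top','side'):
    p,d=snapshot(n);cv2.imwrite(f'pics/{n}0.png',p[:,:,::-1]);np.save(f'pics/{n}0d.npy',d)
    print(n,camera_info(n))
print(camera_info('wrist'))
E
```

```text
0.0 [ 0.22606745 -0.44525641  0.23043059] [-3.05334019e+00 -7.30746687e-01  7.54912388e-04] -0.0187
top {'fovy': 57.66310883152956, 'cx': 325.15051075476924, 'cy': 192.32890501570404, 'R': array([[-0.00554347, -0.99998252, -0.00205586],
       [-0.99566718,  0.00571036, -0.09281299],
       [ 0.0928231 ,  0.00153245, -0.99568144]]), 't': array([0.05961762, 0.54340304, 0.88987138])}
side {'fovy': 57.16318082824954, 'cx': 313.16966960661347, 'cy': 191.80836316727144, 'R': array([[ 0.98246408, -0.18561573, -0.01763914],
       [-0.14302511, -0.68956396, -0.70996152],
       [ 0.11961671,  0.70003453, -0.70401953]]), 't': array([-0.50099963,  0.15353798,  0.83329317])}
{'fovy': 61.42819522020757, 'cx': 323.3346304782207, 'cy': 195.96185829830296, 'mount': array([[ 4.95360035e-04, -9.55220768e-01, -2.95893626e-01,
         7.47784196e-02],
       [ 9.99999814e-01,  5.78137797e-04, -1.92262634e-04,
        -6.36556173e-04],
       [ 3.54720550e-04, -2.95893476e-01,  9.55220878e-01,
        -1.42602831e-01],
       [ 0.00000000e+00,  0.00000000e+00,  0.00000000e+00,
         1.00000000e+00]])}
```

View pics/top0.png

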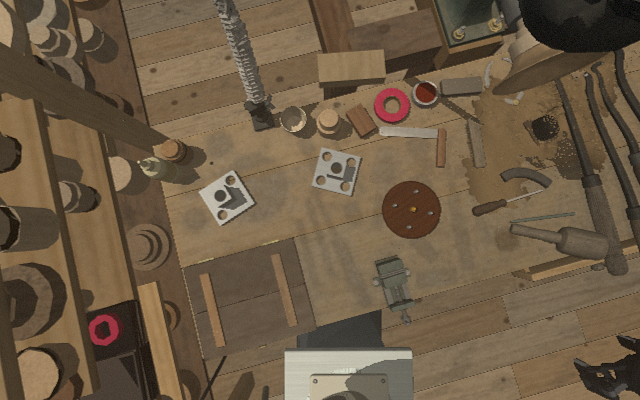

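View pics/side0.png

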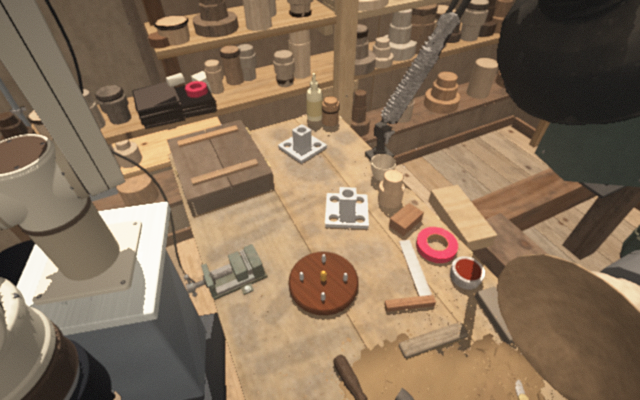

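The top view shows the four-hole flange at about (337,172), the two-hole spare at (227,197), and the faceplate at (411,209) with its studs and spigot. The side view agrees: the four-hole flange is at (347,210) and the faceplate at (323,282).

```bash
cat > h.py <<'E'
import numpy as np,cv2
from scipy.spatial.transform import Rotation as Ro
from workcell import manip,snapshot,camera_info
def cam(name,obs=None):
    c=camera_info(name);f=200/np.tan(np.radians(c['fovy']/2))
    if name=='wrist':
        T=np.eye(4);T[:3,:3]=Ro.from_rotvec(obs['ee_rot']).as_matrix();T[:3,3]=obs['tcp_pos']
        T=T@c['mount'];return f,c['cx'],c['cy'],T[:3,:3],T[:3,3]
    R=c['R'];return f,c['cx'],c['cy'],R.T,-R.T@c['t']
def ray(C,uv,z):
    f,cx,cy,R,o=C;uv=np.atleast_2d(uv).astype(float)
    d=np.c_[(uv[:,0]-cx)/f,(uv[:,1]-cy)/f,np.ones(len(uv))]@R.T
    return o+d*((z-o[2])/d[:,2])[:,None]
E
python3 - <<'E'
from h import *
p=cv2.imread('pics/top0.png');C=cam('top')
hsv=cv2.cvtColor(p,cv2.COLOR_BGR2HSV)
m=((hsv[...,1]<40)&(hsv[...,2]>120)).astype(np.uint8)
for (x0,y0,x1,y1) in((300,138,375,205),(190,160,262,232)):
    q=np.zeros_like(m);q[y0:y1,x0:x1]=m[y0:y1,x0:x1]
    cs,_=cv2.findContours(q,cv2.RETR_EXTERNAL,cv2.CHAIN_APPROX_NONE)
    c=max(cs,key=cv2.contourArea)[:,0]
    P=ray(C,c+0.,.012)[:,:2]; print(len(c),cv2.minAreaRect((P*1000).astype(np.float32)))
m=((hsv[...,0]<14)|(hsv[...,0]>170))&(hsv[...,1]>110)&(hsv[...,2]<130)
q=np.zeros(m.shape,np.uint8);q[170:250,370:455]=m[170:250,370:455]
q=cv2.morphologyEx(q,cv2.MORPH_OPEN,np.ones((3,3)))
c=max(cv2.findContours(q,0,1)[0],key=cv2.contourArea)[:,0]
print('disc',cv2.minEnclosingCircle((ray(C,c,.02)[:,:2]*1000).astype(np.float32)))
a=cv2.resize(p[140:250,180:460],None,fx=2.85,fy=2.85,interpolation=cv2.INTER_CUBIC);cv2.imwrite('pics/crop.png',a)
print('stud guess',ray(C,[[411,209]],.04))
E
```

```text
150 ((599.5844116210938, 28.98365020751953), (103.04878997802734, 103.31360626220703), 75.41996765136719)
135 ((534.513427734375, 309.39862060546875), (104.063232421875, 102.98838806152344), 32.9017219543457)
disc ((500.5422668457031, -158.83529663085938), 72.47125244140625)
stud guess [[ 0.49984897 -0.15500114  0.04      ]]
```

View pics/crop.png

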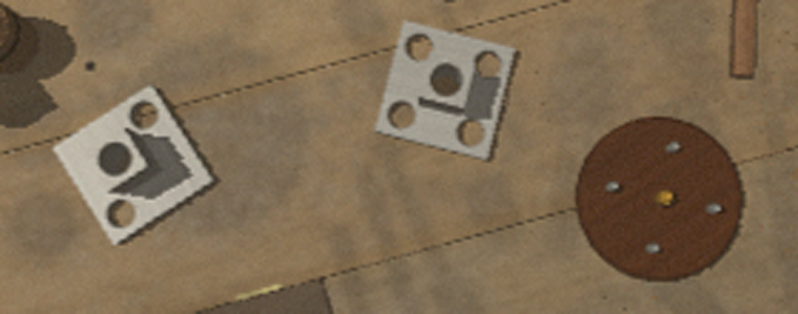

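The crop confirms it: the flange at (447,90) has four corner holes, and the one at (135,165) has only two. In the crop the studs are at (673,147), (613,187), (714,209) and (652,248). Next I check the obstacles on the way over.

```bash
cat >> h.py <<'E'
def plan(pos,yaw):  # move to pos, tool down with tool-x at yaw deg; in servo fractions
    o=manip.get_obs();R=Ro.from_rotvec(o['ee_rot']).as_matrix()
    c,s=np.cos(np.radians(yaw)),np.sin(np.radians(yaw))
    G=np.array([[c,s,0],[s,-c,0],[0,0,-1]])
    print('t',o['time_s'],'tcp',o['tcp_pos'].round(4),'d',(R.T@(np.array(pos)-o['tcp_pos'])/.6).round(4),'r',(Ro.from_matrix(R.T@G).as_rotvec()/(np.pi/2)).round(4),'q',np.round(o['qpos'],2))
E
python3 - <<'E'
from h import *
C=cam('top')
S=ray(C,np.array([[673,147],[714,209],[652,248],[613,187]])/2.85+[180,140],.039)[:,:2]
print(S.round(4),S.mean(0)); D=[S[0]-S[2],S[1]-S[3]]
print([(np.degrees(np.arctan2(d[1],d[0]))-45)%90 for d in D])
d=np.load('pics/top0d.npy');f,cx,cy,R,o=C
v,u=np.mgrid[:400,:640];P=np.stack([(u-cx)/f*d,(v-cy)/f*d,d],-1)@R.T+o
P=P[d>0]
for x in np.arange(.1,.85,.1):
    print(round(x,1),[round(float(P[(abs(P[:,0]-x)<.05)&(abs(P[:,1]-y)<.05)][:,2].max(initial=-1)),2) for y in np.arange(.3,-.61,-.1)])
plan([.6,.029,.17],75.4)
E
```

```text
[[ 0.543  -0.1692]
 [ 0.4889 -0.2031]
 [ 0.4556 -0.1485]
 [ 0.5085 -0.1162]] [ 0.49902283 -0.15923559]
[np.float64(31.723131607021415), np.float64(32.325369972217516)]
0.1 [-0.07, 0.0, 0.2, 0.25, 0.02, 0.0, -0.73, -0.73, -0.73, -0.73]
0.2 [0.09, 0.08, 0.09, 0.01, 0.07, -0.01, -1.0, 0.38, 0.32, -0.73]
0.3 [0.09, 0.09, 0.09, 0.01, 0.06, 0.06, 0.0, 0.37, 0.33, 0.03]
0.4 [0.08, 0.09, 0.08, 0.03, 0.06, 0.02, 0.01, 0.03, 0.07, 0.08]
0.5 [0.07, 0.02, 0.01, 0.02, 0.04, 0.05, 0.03, 0.03, 0.05, 0.05]
0.6 [0.07, 0.01, 0.07, 0.07, 0.02, 0.03, 0.04, 0.02, 0.02, 0.04]
0.7 [0.01, 0.18, 0.09, 0.09, 0.03, 0.63, 0.6, 0.02, 0.07, 0.03]
0.8 [-1.0, 0.34, 0.06, 0.03, 0.02, 0.03, 0.29, 0.3, 0.22, 0.02]
t 0.1 tcp [ 0.2261 -0.4454  0.2305] d [ 0.9136 -0.4227  0.1016] r [-1.100e-03 -5.000e-04 -5.387e-01] q [-1.1   0.24  0.    1.34 -0.    1.57]
```

Emit:
servo_tool(deltas=[[0.05,-0.02,0,0,0,0,85],[0.14,-0.065,0,0,0,0,85],[0.23,-0.107,0.02,0,0,0,85],[0.32,-0.148,0.03,0,0,0,85],[0.41,-0.19,0.04,0,0,0,85]])

```text
time_s: 0.72
tcp_pos: [0.3948, -0.2312, 0.2068]
ee_rot: [-3.055, -0.731, 0.0]
force: [1.2, -0.1, -0.2]
opening: 0.993
finger_force: 0.0
```

Emit:
servo_tool(deltas=[[0.09,-0.042,0.01,0,0,-0.1,85],[0.18,-0.083,0.02,0,0,-0.21,85],[0.27,-0.125,0.035,0,0,-0.32,85],[0.36,-0.167,0.05,0,0,-0.43,85],[0.43,-0.2,0.06,0,0,-0.54,85]])

```text
time_s: 1.35
tcp_pos: [0.5705, -0.0068, 0.1702]
ee_rot: [-2.476, -1.932, 0.002]
force: [0.8, -0.2, 0.8]
opening: 0.995
finger_force: 0.0
```

```bash
python3 -c "
from h import *
plan([.6,.029,.17],75.4)"
```

```text
t 1.35 tcp [ 0.5705 -0.0068  0.1702] d [0.0698 0.0332 0.0003] r [-0.0008  0.0002  0.0059] q [-0.01  0.41  0.09  1.25  0.    1.8 ]
```

Emit:
servo_tool(deltas=[[0.05,0.024,0,0,0,0,85],[0.07,0.033,0,0,0,0.006,85],[0.07,0.033,0,0,0,0.006,85]])

```text
time_s: 1.72
tcp_pos: [0.5992, 0.0268, 0.1708]
ee_rot: [-2.492, -1.912, 0.002]
force: [0.7, -0.8, -0.2]
opening: 0.995
finger_force: 0.0
```

```bash
python3 - <<'E'
from h import *
o=manip.get_obs();p,d=snapshot('wrist');C=cam('wrist',o);cv2.imwrite('pics/w1.png',p[:,:,::-1])
hsv=cv2.cvtColor(p,cv2.COLOR_RGB2HSV);f,cx,cy,R,t=C
v,u=np.mgrid[:400,:640];P=np.stack([(u-cx)/f*d,(v-cy)/f*d,d],-1)@R.T+t
for lo,hi,z in((.057,.08,.066),(.007,.02,.012)):
    m=((d>0)&(P[...,2]>lo)&(P[...,2]<hi)&(np.hypot(P[...,0]-.6,P[...,1]-.029)<.09)).astype(np.uint8)
    m=cv2.morphologyEx(m,cv2.MORPH_OPEN,np.ones((5,5)))
    c=max(cv2.findContours(m,0,1)[0],key=cv2.contourArea)[:,0]
    print(z,np.median(P[...,2][m>0]),cv2.boundingRect(c),cv2.minAreaRect((ray(C,c,z)[:,:2]*1000).astype(np.float32)))
E
```

```text
0.066 0.06568099923872886 (297, 166, 53, 52) ((598.7070922851562, 28.997787475585938), (40.76536560058594, 40.085777282714844), 75.0556869506836)
0.012 0.01180904831196683 (265, 118, 118, 111) ((598.5776977539062, 28.433929443359375), (103.90559387207031, 103.91414642333984), 75.35140228271484)
```

View pics/w1.png

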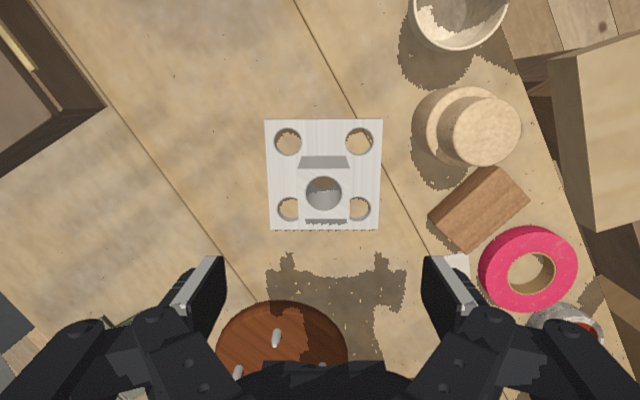

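The wrist view shows the four-hole flange centred at about (323,190), with its holes at (287,141), (358,141), (288,208) and (358,208). Depth and contours give (0.5987, 0.0288) and a yaw of 75.2°.

```bash
python3 -c "
from h import *
plan([.5987,.0288,.022],75.2)"
```

```text
t 1.775 tcp [0.5988 0.0261 0.171 ] d [ 0.0046 -0.0012  0.2483] r [-0.0007  0.0005 -0.0027] q [ 0.04  0.47  0.18  1.28 -0.    1.88]
```

Emit:
servo_tool(deltas=[[0.004,-0.001,0.06,0,0,-0.003,85],[0.005,-0.001,0.13,0,0,-0.003,85],[0.005,-0.001,0.19,0,0,-0.003,85],[0.005,-0.001,0.21,0,0,-0.003,85],[0.005,-0.001,0.21,0,0,-0.003,85]])

```text
time_s: 2.4
tcp_pos: [0.5991, 0.0288, 0.0453]
ee_rot: [-2.489, -1.916, 0.002]
force: [-0.1, -0.6, -0.1]
opening: 0.995
finger_force: 0.0
```

```bash
python3 -c "
from h import *
plan([.5987,.0288,.022],75.2)"
```

```text
t 2.4 tcp [0.5991 0.0288 0.0453] d [-0.0001 -0.0006  0.0389] r [-0.0007  0.0003 -0.0003] q [ 0.05  0.57 -0.    1.   -0.    1.88]
```

Emit:
servo_tool(deltas=[[0,0,0.025,0,0,0,85],[0,0,0.038,0,0,0,85],[0,0,0.038,0,0,0,60],[0,0,0.038,0,0,0,30],[0,0,0.038,0,0,0,30]], newtons=50)

```text
time_s: 3.02
tcp_pos: [0.6, 0.0299, 0.0231]
ee_rot: [2.488, 1.918, 0.001]
force: [0.4, 1.1, 5.5]
opening: 0.461
finger_force: 53.4
```

Emit:
servo_tool(deltas=[[0,0,0,0,0,0,30],[0,0,0,0,0,0,30],[0,0,0,0,0,0,30],[0,0,0,0,0,0,30]], newtons=50)

```text
time_s: 3.52
tcp_pos: [0.6, 0.0299, 0.0231]
ee_rot: [2.488, 1.918, 0.001]
force: [-1.4, 0.9, 4.9]
opening: 0.461
finger_force: 53.1
```

Emit:
servo_tool(deltas=[[0,0,-0.04,0,0,0,30],[0,0,-0.12,0,0,0,30],[0,0,-0.2,0,0,0,30],[0,0,-0.23,0,0,0,30],[0,0,-0.23,0,0,0,30]])

```text
time_s: 4.15
tcp_pos: [0.6, 0.0296, 0.1607]
ee_rot: [2.488, 1.917, 0.001]
force: [0.1, 0.6, -5.4]
opening: 0.457
finger_force: 52.6
```

```bash
python3 -c "
from h import *
print(manip.get_obs()['finger_force'],manip.get_obs()['force'])
plan([.428,-.204,.165],32)"
```

```text
52.58350074291229 [ 0.14440858  0.64516644 -5.38015754]
t 4.15 tcp [0.6    0.0296 0.1607] d [-0.4495 -0.1781 -0.0074] r [ 6.000e-04 -3.000e-04  4.804e-01] q [ 0.05  0.48  0.16  1.25 -0.    1.88]
```

Emit:
servo_tool(deltas=[[-0.05,-0.02,-0.007,0,0,0.03,30],[-0.12,-0.05,-0.007,0,0,0.1,30],[-0.2,-0.08,-0.007,0,0,0.19,30],[-0.28,-0.11,-0.007,0,0,0.28,30],[-0.36,-0.14,-0.007,0,0,0.37,30]])

```text
time_s: 4.78
tcp_pos: [0.4606, -0.1584, 0.1618]
ee_rot: [-2.933, -1.117, 0.007]
force: [1.0, -1.0, -4.9]
opening: 0.462
finger_force: 52.5
```

```bash
python3 -c "
from h import *
plan([.428,-.204,.165],32)"
```

```text
t 4.775 tcp [ 0.4606 -0.1584  0.1618] d [-0.0911  0.0206 -0.0051] r [-0.0026  0.0021  0.1077] q [-0.33  0.26 -0.15  1.16 -0.    2.08]
```

Emit:
servo_tool(deltas=[[-0.04,0.01,-0.002,0,0,0.06,30],[-0.065,0.018,-0.004,0,0,0.1,30],[-0.065,0.018,-0.004,0,0,0.1,30],[-0.065,0.018,-0.004,0,0,0.1,30]])

```text
time_s: 5.28
tcp_pos: [0.442, -0.1911, 0.1665]
ee_rot: [-3.011, -0.893, 0.0]
force: [-0.3, -0.0, -5.3]
opening: 0.464
finger_force: 52.6
```

```bash
python3 - <<'E'
from h import *
o=manip.get_obs();p,d=snapshot('wrist');C=cam('wrist',o);cv2.imwrite('pics/w2.png',p[:,:,::-1])
np.save('pics/w2d.npy',d);np.save('pics/w2o.npy',o,allow_pickle=True);f,cx,cy,R,t=C
v,u=np.mgrid[:400,:640];P=np.stack([(u-cx)/f*d,(v-cy)/f*d,d],-1)@R.T+t
m=((d>0)&(P[...,2]>.033)&(P[...,2]<.05)&(np.hypot(P[...,0]-.5,P[...,1]+.159)<.06)).astype(np.uint8)
n,l,s,c=cv2.connectedComponentsWithStats(m)
for i in range(1,n):
    if s[i,4]>5: print(c[i].round(1),s[i,4],P[l==i].mean(0).round(4))
plan([.5,-.159,.15],32)
E
```

```text
[292.8  62.8] 107 [ 0.5091 -0.1189  0.0371]
[376.4  64. ] 103 [ 0.5427 -0.1722  0.0372]
[333.9 106.9] 219 [ 0.4993 -0.1624  0.0431]
[293.9 144.7] 55 [ 0.4568 -0.1519  0.0366]
[371.9 144.6] 34 [ 0.4913 -0.2049  0.0358]
t 5.325 tcp [ 0.4421 -0.191   0.1666] d [0.11   0.008  0.0277] r [-0.0005 -0.      0.0118] q [-0.41  0.24 -0.16  1.16  0.    2.16]
```

View pics/w2.png

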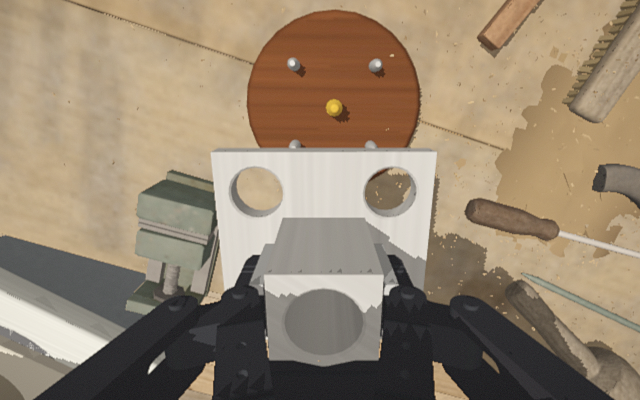

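The wrist view shows the spigot at (334,107), and studs at (293,63), (376,64), (294,145) and (372,145). The hub centre is about (0.4995, −0.161) with a yaw of 32°. The flange is held square. The grasp sits about 1 mm ahead of the flange centre in tool x, so I aim for (0.5006, −0.1605).

Emit:
servo_tool(deltas=[[0.04,0.004,0,0,0,0.01,30],[0.09,0.008,0.02,0,0,0.012,30],[0.11,0.01,0.05,0,0,0.012,30],[0.112,0.01,0.08,0,0,0.012,30],[0.112,0.01,0.09,0,0,0.012,30]])

```text
time_s: 5.95
tcp_pos: [0.4998, -0.1593, 0.1109]
ee_rot: [-3.018, -0.864, 0.006]
force: [-0.6, 0.4, -5.2]
opening: 0.463
finger_force: 52.4
```

```bash
python3 -c "
from h import *
plan([.5006,-.1605,.0435],32)"
```

```text
t 5.95 tcp [ 0.4998 -0.1593  0.1109] d [0.0004 0.0028 0.1123] r [-0.0022  0.002  -0.0006] q [-0.31  0.38 -0.13  1.07 -0.    2.28]
```

Emit:
servo_tool(deltas=[[0,0.003,0.03,0,0,0,30],[0,0.003,0.06,0,0,0,30],[0,0.003,0.08,0,0,0,30],[0,0.003,0.085,0,0,0,30],[0,0.003,0.085,0,0,0,30]])

```text
time_s: 6.58
tcp_pos: [0.5025, -0.162, 0.0624]
ee_rot: [3.021, 0.862, 0.0]
force: [-0.0, -0.7, -5.0]
opening: 0.462
finger_force: 52.5
```

```bash
python3 -c "
from h import *
plan([.5006,-.1605,.0435],32);print(manip.get_obs()['force'])"
```

```text
t 6.575 tcp [ 0.5025 -0.162   0.0624] d [-0.0014 -0.0037  0.0315] r [ 0.0002 -0.0001 -0.0015] q [-0.31  0.43 -0.19  0.95 -0.    2.27]
[-0.0278074  -0.67743066 -5.02982521]
```

Emit:
servo_tool(deltas=[[-0.001,-0.0035,0.005,0,0,0,30],[-0.001,-0.0035,0.015,0,0,0,30],[-0.001,-0.0035,0.022,0,0,0,30],[-0.001,-0.0035,0.026,0,0,0,30],[-0.001,-0.0035,0.026,0,0,0,30]])

```text
time_s: 7.2
tcp_pos: [0.5005, -0.1603, 0.0462]
ee_rot: [-3.021, -0.862, 0.001]
force: [-0.2, 0.0, -5.2]
opening: 0.457
finger_force: 52.5
```

```bash
python3 -c "
from h import *
plan([.5006,-.1605,.0435],32);print(manip.get_obs()['force'])"
```

```text
t 7.2 tcp [ 0.5005 -0.1603  0.0462] d [0.0001 0.0003 0.0045] r [-0.0003  0.0002 -0.0015] q [-0.31  0.45 -0.22  0.91  0.    2.28]
[-0.17366297  0.04144764 -5.20622727]
```

No contact so far, with the underside about 3 mm above the wood. I lower it the rest of the way.

Emit:
servo_tool(deltas=[[0,0,0.002,0,0,0,30],[0,0,0.004,0,0,0,30],[0,0,0.005,0,0,0,30],[0,0,0.005,0,0,0,30]])

```text
time_s: 7.7
tcp_pos: [0.5006, -0.1604, 0.0435]
ee_rot: [-3.021, -0.862, 0.0]
force: [-0.5, 0.2, -5.4]
opening: 0.461
finger_force: 52.5
```

Emit:
servo_tool(deltas=[[0,0,0.001,0,0,0,30],[0,0,0.002,0,0,0,30],[0,0,0.002,0,0,0,30]])

```text
time_s: 8.07
tcp_pos: [0.5008, -0.1604, 0.043]
ee_rot: [3.021, 0.862, 0.001]
force: [-2.9, 0.9, 3.8]
opening: 0.462
finger_force: 53.5
```

It is in contact with the wood at the expected height (0.043). I let go and back off.

Emit:
servo_tool(deltas=[[0,0,0,0,0,0,60],[0,0,0,0,0,0,85],[0,0,0,0,0,0,85],[0,0,0,0,0,0,85]])

```text
time_s: 8.57
tcp_pos: [0.5008, -0.1604, 0.0423]
ee_rot: [3.021, 0.862, 0.0]
force: [0.5, 0.1, -0.5]
opening: 0.994
finger_force: 0.0
```

Emit:
servo_tool(deltas=[[0,0,-0.04,0,0,0,85],[0,0,-0.12,0,0,0,85],[0,0,-0.2,0,0,0,85],[0,0,-0.23,0,0,0,85],[0,0,-0.23,0,0,0,85]])

```text
time_s: 9.2
tcp_pos: [0.5019, -0.1608, 0.1821]
ee_rot: [3.019, 0.862, 0.006]
force: [-0.3, 0.7, 0.5]
opening: 0.999
finger_force: 0.0
```

```bash
python3 - <<'E'
from h import *
o=manip.get_obs();print(o['force'],o['tcp_pos']);p,d=snapshot('wrist');f,cx,cy,R,t=cam('wrist',o);cv2.imwrite('pics/w3.png',p[:,:,::-1])
v,u=np.mgrid[:400,:640];P=np.stack([(u-cx)/f*d,(v-cy)/f*d,d],-1)@R.T+t
m=(d>0)&(P[...,2]>.026)&(P[...,2]<.036)&(np.hypot(P[...,0]-.5,P[...,1]+.16)<.075)
Q=P[m];A=np.linalg.lstsq(np.c_[Q[:,:2]-[.5,-.16],np.ones(len(Q))],Q[:,2],rcond=None)[0];print('plate plane',A)
E
```

```text
[-0.2607182   0.72359009  0.47041218] [ 0.50189129 -0.16078888  0.18206284]
plate plane [0.00177483 0.00160247 0.03173471]
```

View pics/w3.png

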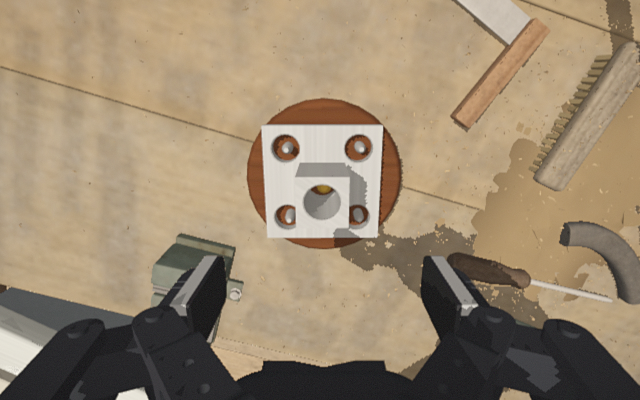

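The picture shows all four studs standing in the corner holes, at (286,148), (358,148), (288,215) and (358,215), with the spigot in the bore at (323,190). The plate's top face is level at z = 0.032, so it is seated.

```bash
python3 -c "
from workcell import manip
print(manip.finish_job())"
```

```text
the job is handed in; nothing more can be done
None
```

The four-hole flange is seated flat on the faceplate, with the spigot in its bore and all four studs through its corner holes; it was released and handed in at about 9 s, and the look-alike was left untouched.

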